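Put the welding horns away in their ring stands

TASK

Three turned metal horns are standing loose on the bench among battery cells. Stand each horn upright in the ring stand of its size: the largest horn in the widest ring, the middle one in the middle ring and the smallest in the narrowest, putting the largest away first, then the middle one and the smallest last. Leave the two cells standing where they are.

Things in the scene. Friction and masses are not known exactly. Their poses are not given: they have to be found in the camera images.
- horn_large_mid (a point): The largest machined horn: a dark grey metal turned part standing on its foot, 90 mm tall; round foot 46 mm in diameter up to 52 mm, then a round neck 28 mm in diameter up to the top. About 0.35 kg. This point is on its axis half-way up, 45 mm above its underside; z runs along the axis, up.
- horn_medium_mid (a point): The middle-sized machined horn: the same form in light metal, 70 mm tall; round foot 38 mm in diameter up to 39 mm, then a round neck 24 mm in diameter up to the top. About 0.35 kg. This point is on its axis half-way up, 35 mm above its underside; z runs along the axis, up.
- horn_small_mid (a point): The smallest machined horn: the same form in pale brass-coloured metal, 50 mm tall; round foot 26 mm in diameter up to about 26 mm, then narrowing to the top: grip it low, by the foot. About 0.12 kg. This point is on its axis half-way up, 25 mm above its underside; z runs along the axis, up.
- stand_wide: Fixed horn stand: a square aluminium plate, 84 mm wide and 4 mm thick, carrying a low dark steel ring of inner diameter 64 mm and outer diameter 74 mm whose rim is 10 mm above the bench; the horn stands on the plate inside the ring. This is the widest of the three rings. Origin at the ring's axis on the underside (bench level), z up; the seat (top of plate) is at z = 4 mm.
- stand_middle: Fixed horn stand: a square aluminium plate, 76 mm wide and 4 mm thick, carrying a low dark steel ring of inner diameter 56 mm and outer diameter 66 mm whose rim is 10 mm above the bench; the horn stands on the plate inside the ring. This is the middle one of the three rings. Origin at the ring's axis on the underside (bench level), z up; the seat (top of plate) is at z = 4 mm.
- stand_narrow: Fixed horn stand: a square aluminium plate, 64 mm wide and 4 mm thick, carrying a low dark steel ring of inner diameter 44 mm and outer diameter 54 mm whose rim is 10 mm above the bench; the horn stands on the plate inside the ring. This is the narrowest of the three rings. Origin at the ring's axis on the underside (bench level), z up; the seat (top of plate) is at z = 4 mm.
- cell_one_mid (a point): A bystander: a straight cylindrical battery cell, green with a white band, 26 mm in diameter and 65 mm tall, standing loose on its end. Not a horn; it stays where it is. This point is on its axis half-way up, 32.5 mm above its underside.
- cell_two_mid (a point): A bystander: a straight cylindrical battery cell, green with a white band, 26 mm in diameter and 65 mm tall, standing loose on its end. Not a horn; it stays where it is. This point is on its axis half-way up, 32.5 mm above its underside.
- air_line_mid (a point): Fixed obstacle, right of the work: blue air hoses hanging in the air from the tall press. From above they run from about (x 0.35, y -0.46) past this point to (x 0.84, y -0.18), 0.36 to 0.395 m above the bench, sinking to 0.28 m at the far end. An arm that starts on their right must go over or round them, not through. This point is on the hoses half-way along, world axes.
Not all that is in view belongs to the job. Leave any pink look-alike of the part that bears horn_large_mid alone. Leave any purple look-alike of the part that bears horn_medium_mid alone.

How it is judged:
By the outcome, as a careful person would: the job done as asked, in the order asked, and still so for the second after the job is handed in, with the robot touching nothing.
It also fails if it takes over 88 s, if anything falls off the work surface, if the arm or the gripper's body presses on something with over 40 N, if the wrist force passes 120 N, or if a joint passes its speed limit or range.

ROBOT

A 6-joint arm with a two-finger parallel gripper is mounted at the origin on the work surface; the furniture and walls round the work are solid. World frame = base frame: x ahead of the robot, y to its left, z up, the work surface at z = 0. Lengths are in m, angles in rad, forces in N, time in s.
With the tool pointing down it reaches from about 0.35 to 0.775 m from the base axis. Payload 7.3 kg.
Tool frame: the origin (TCP) lies at the very end of the fingers, on their centre line; the grasp point (between the pads) lies 19 mm behind it; z points along the fingers, y is the line along which they close (so a half turn about z gives the same grasp; the last joint's range is limited). The gripper opens to 92 mm and grips with 3 to 60 N. Pads are 19 mm wide; open, the fingers measure 130 mm over their backs; the gripper's body (75 mm by 190 mm) begins 47 mm behind the grasp point.
Start: joints at [1.044, 0.342, 1.524, -0, 1.275, -0.146], TCP at [0.195, 0.487, 0.227] pointing down, gripper open.
Joint ranges: [-2.53, 2.53], [-0.77, 2.02], [0.04, 2.7], [-1, 4.14], [0.28, 2.66], [-3.11, 3.11]. Speed limits (rad/s): [2.57, 2.57, 3.14, 3.14, 3.14, 3.14].

INTERFACE

Orientations are given as a rotation vector (axis times angle).
In Python, from rig import move_to, movel, goto_joints, gripper_to, sleep, inverse_kinematics, read_state, grab_frame, camera_model, IKError, close_job, search_frame gives the robot as it stands. Calls block until the motion is done:
- move_to(position, orientation): joint-space move of the TCP to a pose.
- movel(position, orientation=None, max_speed=0.15): straight line of the TCP; orientation=None keeps the orientation; max_speed is the mean speed in m/s.
- goto_joints(angles): joint-space move.
- gripper_to(opening, force=None): finger opening in m; force is the grip in N (None keeps the last); returns when the fingers have stopped.
- sleep(seconds).
- inverse_kinematics(position, orientation): joint angles nearest the present ones, or None.
- read_state(): the state.
- grab_frame(name): name is "scene" or "side" or "wrist"; returns the picture (480x640x3 uint8, red, green, blue); there is no depth.
- camera_model(name): a dict with "fx", "fy", "cx", "cy" (pixels), "rvec" (rotation vector, rad) and "tvec" (3), from world to camera coordinates, as OpenCV has them. Camera axes: x right, y down, z forward; pixel columns grow to the right and rows downward; lengths in m; the calibration is good to about 2 mm. A picture is of the moment at which its call begins: read the wrist's pose just before it. camera_model takes no time and is no camera call; for the wrist camera it gives the pose at the moment of the call.
A pose or a line that the arm cannot do raises IKError and nothing moves.
- close_job(): hands the job in; it is judged then, once.
Trained networks look in the newest picture that a camera, given by its name, has taken for a name from the list of things; names that differ only in an ending like _2 or _b are one class to them, and where a whole thing is asked for, a point or a joint stands for the part that bears it (a point fixed in the world has none). Each returns a list of dicts, best first, with "confidence" (0 to 1); they miss things now and then, are a little off and sometimes report something else, mostly with a low value. They report only what shows in the picture. A call takes as long as a camera call. They do not tell look-alikes from the thing itself.
- search_frame(camera, name): "position" ([column, row] in pixels, amid what is visible of it).
The state is a dict: "time": time; "qpos": joint angles; "joint_vel": joint speeds; "tau": joint torques, N m; "ee_pos": TCP position; "tcp_rot": TCP orientation; "force": force on the tool from outside, world axes, zero at the start; "ft_torque": the same for the moment, N m; "gripper_width": finger opening in m; "finger_force": force on a finger pad.
Only numpy, scipy, OpenCV 4.12 (cv2) and the standard library are available. Lean on these libraries where they do the work, as an engineer would, in place of code of your own. Each camera call takes 0.05 s, during which the arm holds its last target. There are 200 camera calls.

## Working session

There is one attempt and no reset: what is moved stays moved. The work goes in short steps, each a Python script; the robot and the scene stay as the last script left them, time stands still between calls to the robot, and variables do not carry over. Pictures are saved under pics/ and viewed, at most 14 in all, crops included, and the job is handed in when it is done.

```bash
ls; mkdir -p pics
python3 - <<'E'
from rig import *
import cv2
for c in ("scene","side"):
    im=grab_frame(c); cv2.imwrite(f"pics/{c}0.png",im[:,:,::-1])
    m=camera_model(c); print(c,m)
    for n in ["horn_large_mid","horn_medium_mid","horn_small_mid","stand_wide","stand_middle","stand_narrow","cell_one_mid"]:
        print(n,[(list(map(int,d["position"])),round(d["confidence"],2)) for d in search_frame(c,n)])
s=read_state();print(s["time"],s["tcp_rot"],s["force"],s["gripper_width"])
E
```

```text
pics
scene {'fx': 567.6211924982875, 'fy': 567.6211924982875, 'cx': 309.51762395475555, 'cy': 250.11766362337815, 'rvec': array([ 2.20219243, -1.11588095,  0.41964389]), 'tvec': array([-0.26262564,  0.47972735,  1.30103858])}
horn_large_mid [([242, 293], 0.54)]
horn_medium_mid [([200, 287], 0.75), ([214, 260], 0.72)]
horn_small_mid []
stand_wide [([305, 254], 0.75), ([200, 288], 0.23)]
stand_middle [([265, 249], 0.78)]
stand_narrow [([222, 238], 0.67)]
cell_one_mid [([275, 281], 0.43)]
side {'fx': 513.4059361486486, 'fy': 513.4059361486486, 'cx': 314.0917504402664, 'cy': 243.10652683290155, 'rvec': array([ 0.25254559, -2.69696856,  1.38702139]), 'tvec': array([0.49835228, 0.21135973, 1.28030769])}
horn_large_mid [([358, 335], 0.75), ([337, 359], 0.65)]
horn_medium_mid [([353, 402], 0.6)]
horn_small_mid [([317, 380], 0.66), ([353, 403], 0.16)]
stand_wide [([241, 343], 0.82)]
stand_middle [([257, 373], 0.62)]
stand_narrow [([254, 431], 0.74)]
cell_one_mid [([308, 335], 0.66)]
0.8 [5.94617262e-01 3.08478557e+00 1.47930853e-04] [-0.08556572 -0.76702313  0.16394583] 0.09179356700220036
```

View pics/scene0.png

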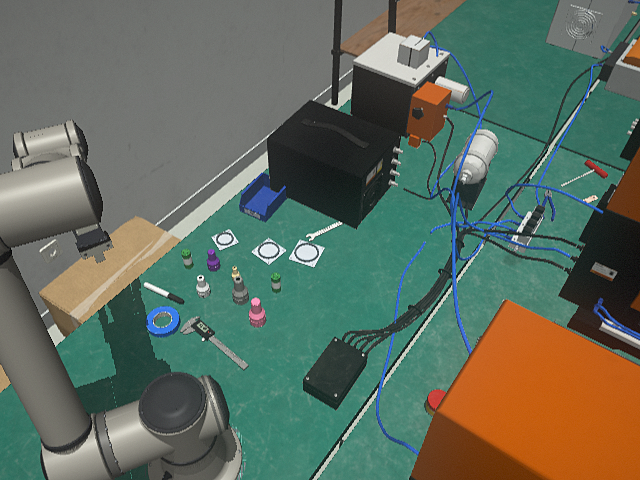

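View pics/side0.png

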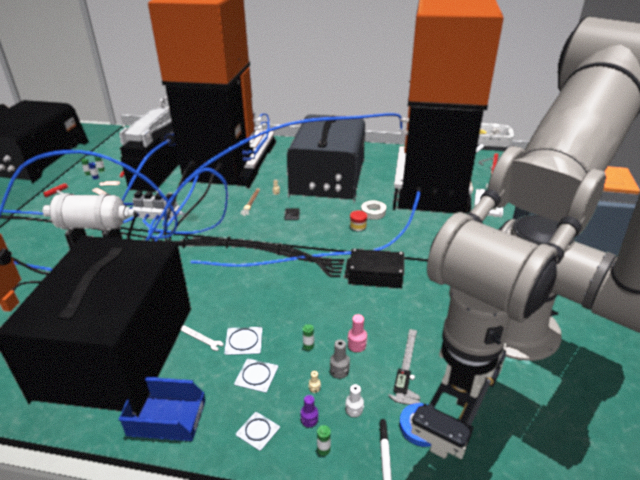

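The scene view shows the dark horn at (240,289), light (203,286), brass (235,272), pink and purple look-alikes at (257,312) and (213,260), and cells at (187,258) and (277,283). Its stands are at (224,239), (268,250) and (306,253). The side view shows dark (340,358), light (354,401), brass (314,381), cells (308,336) and (323,440), and stands at (243,340), (257,375) and (258,430).

```bash
cat > h.py <<'E'
from rig import *
import cv2, numpy as np
def P(m):
    K=np.array([[m["fx"],0,m["cx"]],[0,m["fy"],m["cy"]],[0,0,1]])
    return K@np.c_[cv2.Rodrigues(np.array(m["rvec"]))[0],np.array(m["tvec"])]
def tri(obs):   # [(P,uv)...] -> point, rms px
    A=np.vstack([r for p,(u,v) in obs for r in (u*p[2]-p[0],v*p[2]-p[1])])
    X=np.linalg.svd(A)[2][-1]; X=X/X[3]
    e=[np.linalg.norm((p@X)[:2]/(p@X)[2]-uv) for p,uv in obs]
    return X[:3],max(e)
def proj(p,X):
    q=p@np.r_[X,1]; return q[:2]/q[2]
def onz(p,uv,z):
    H=p[:,[0,1,3]].copy(); H[:,2]+=p[:,2]*z
    q=np.linalg.solve(H,np.r_[uv,1]); return q[:2]/q[2]
def down(yaw):  # tool down, tool y along yaw+90deg
    return (cv2.Rodrigues(np.array([0,0,yaw*1.0]))[0]@np.diag([1.,-1,-1]))
def rv(yaw):
    return np.pi*np.array([np.cos(yaw/2),np.sin(yaw/2),0])
E
python3 - <<'E'
from h import *
a,b=P(camera_model("scene")),P(camera_model("side"))
for n,u,v in [("large",(240,290),(340,359)),("med",(202,286),(354,402)),("small",(235,272),(315,381)),("cell1",(277,283),(308,336)),("cell2",(187,259),(323,440)),("pink",(257,312),(358,333)),("purple",(213,260),(309,411)),("wide",(306,253),(243,341)),("mid",(268,250),(257,375)),("nar",(224,239),(258,430))]:
    X,e=tri([(a,u),(b,v)]); print(n,X.round(3),round(e,1))
# arm pose, wrist cam offset
s=read_state(); m=camera_model("wrist"); R=cv2.Rodrigues(m["rvec"])[0]; C=-R.T@m["tvec"]
T=cv2.Rodrigues(np.array(s["tcp_rot"]))[0]
print("cam in tcp",T.T@(C-s["ee_pos"]),"\n",(R@T).round(2),m["fx"],m["cx"],m["cy"])
for yaw in (-1.57,0,1.57,.8,-.8):
  for p in [(.45,.2,.3),(.45,.2,.4),(.55,.1,.3)]:
    q=inverse_kinematics(p,rv(yaw)); print(yaw,p,None if q is None else np.round(q,2))
E
```

```text
large [0.408 0.213 0.039] 0.7
med [0.362 0.315 0.028] 0.4
small [0.454 0.274 0.027] 1.1
cell1 [0.493 0.15  0.032] 0.2
cell2 [0.408 0.416 0.031] 0.2
pink [0.378 0.127 0.041] 0.7
purple [0.45  0.354 0.029] 0.6
wide [0.652 0.166 0.001] 0.1
mid [0.59  0.263 0.005] 0.9
nar [0.546 0.401 0.005] 0.2
cam in tcp [ 0.07293104 -0.00071499 -0.15891294] 
 [[-0.    1.   -0.  ]
 [-0.96 -0.   -0.27]
 [-0.27  0.    0.96]] 388.74581355537777 312.27355622795903 242.6610615419834
-1.57 (0.45, 0.2, 0.3) [ 0.26  0.23  1.47 -0.    1.44 -2.88]
-1.57 (0.45, 0.2, 0.4) [ 0.26  0.21  1.24 -0.    1.69 -2.88]
-1.57 (0.55, 0.1, 0.3) [ 0.04  0.36  1.29 -0.    1.49 -3.1 ]
0 (0.45, 0.2, 0.3) [ 0.26  0.23  1.47 -0.    1.44  1.83]
0 (0.45, 0.2, 0.4) [ 0.26  0.21  1.24 -0.    1.69  1.83]
0 (0.55, 0.1, 0.3) [ 0.04  0.36  1.29 -0.    1.49  1.61]
1.57 (0.45, 0.2, 0.3) [ 0.26  0.23  1.47 -0.    1.44  0.26]
1.57 (0.45, 0.2, 0.4) [ 0.26  0.21  1.24 -0.    1.69  0.26]
1.57 (0.55, 0.1, 0.3) [ 0.04  0.36  1.29 -0.    1.49  0.04]
0.8 (0.45, 0.2, 0.3) [ 0.26  0.23  1.47 -0.    1.44  1.03]
0.8 (0.45, 0.2, 0.4) [ 0.26  0.21  1.24 -0.    1.69  1.03]
0.8 (0.55, 0.1, 0.3) [ 0.04  0.36  1.29 -0.    1.49  0.81]
-0.8 (0.45, 0.2, 0.3) [ 0.26  0.23  1.47 -0.    1.44  2.63]
-0.8 (0.45, 0.2, 0.4) [ 0.26  0.21  1.24 -0.    1.69  2.63]
-0.8 (0.55, 0.1, 0.3) [ 0.04  0.36  1.29 -0.    1.49  2.41]
```

Run:
```python
from h import *
import json
D={}
for k,(p,y) in enumerate([((.40,.26,.33),2.6),((.52,.24,.33),1.2)]):
    move_to(p,rv(y)); sleep(.3)
    m=P(camera_model("wrist")); im=grab_frame("wrist"); cv2.imwrite(f"pics/w{k}.png",im[:,:,::-1]); np.save(f"P{k}.npy",m)
    for n in ["horn_large_mid","horn_medium_mid","horn_small_mid","stand_wide","stand_middle","stand_narrow","cell_one_mid"]:
        print(n,[(list(map(int,d["position"])),round(d["confidence"],2)) for d in search_frame("wrist",n)])
    for n,X in dict(large=(.408,.213,.045),med=(.362,.315,.035),small=(.454,.274,.025),wide=(.652,.166,.005),mid=(.59,.263,.005),nar=(.546,.401,.005)).items(): print(n,proj(m,X).round())
print(read_state()["time"])
```

```text
horn_large_mid [([208, 240], 0.9), ([285, 222], 0.87), ([345, 377], 0.71)]
horn_medium_mid [([399, 189], 0.92), ([332, 148], 0.58)]
horn_small_mid [([437, 130], 0.67), ([344, 228], 0.62)]
stand_wide [([346, 379], 0.96)]
stand_middle [([278, 307], 0.73), ([386, 307], 0.68)]
stand_narrow [([465, 235], 0.66)]
cell_one_mid [([279, 307], 0.7)]
large [282. 226.]
med [337. 145.]
small [345. 229.]
wide [347. 378.]
mid [386. 313.]
nar [465. 235.]
horn_large_mid [([235, 249], 0.71), ([243, 310], 0.69), ([315, 271], 0.64)]
horn_medium_mid [([163, 189], 0.86), ([218, 122], 0.74)]
horn_small_mid [([254, 189], 0.95)]
stand_wide [([431, 209], 0.74)]
stand_middle [([361, 153], 0.85)]
stand_narrow [([282, 54], 0.88)]
cell_one_mid [([318, 272], 0.8)]
large [233. 254.]
med [163. 187.]
small [251. 190.]
wide [431. 211.]
mid [359. 155.]
nar [283.  54.]
4.6
```

View pics/w0.png

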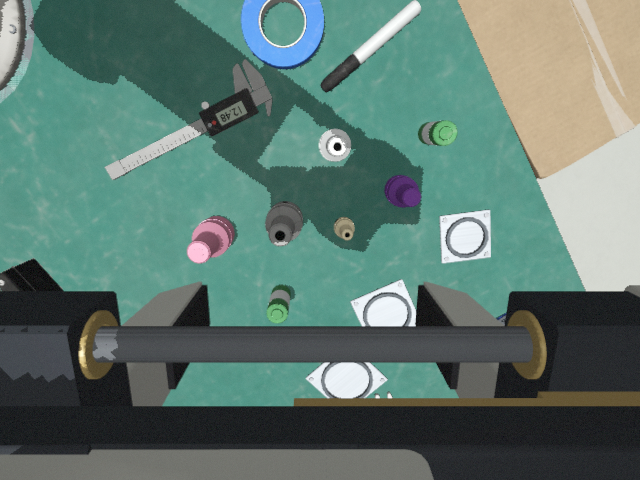

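View pics/w1.png

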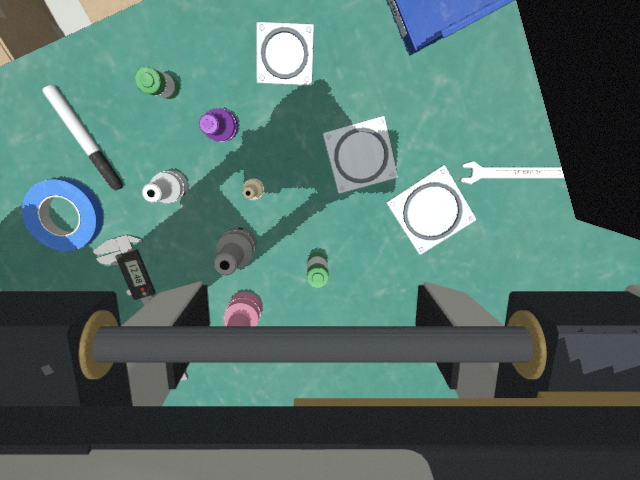

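Both wrist views agree. The tops in w0/w1 are large (280,236)/(226,265), medium (337,147)/(151,192) and small (347,236)/(248,193). The ring centres are wide (346,379)/(432,210), middle (386,313)/(361,155) and narrow (465,237)/(285,53).

Run:
```python
from h import *
a,b=np.load("P0.npy"),np.load("P1.npy")
for n,u,v,z in [("large",(280,236),(226,265),.09),("med",(337,147),(151,192),.07),("small",(347,236),(248,193),.05),("wide",(346,379),(432,210),.01),("mid",(386,313),(361,155),.01),("nar",(465,237),(284.5,53.5),.01)]:
    X,e=tri([(a,u),(b,v)]); print(n,X.round(3),round(e,1),"at z:",onz(a,u,z).round(3),onz(b,v,z).round(3))
```

```text
large [0.409 0.214 0.09 ] 0.4 at z: [0.409 0.214] [0.409 0.214]
med [0.362 0.313 0.07 ] 0.6 at z: [0.362 0.313] [0.362 0.314]
small [0.455 0.274 0.054] 0.2 at z: [0.456 0.273] [0.455 0.274]
wide [0.654 0.165 0.002] 0.5 at z: [0.649 0.166] [0.652 0.168]
mid [0.593 0.262 0.   ] 0.0 at z: [0.588 0.263] [0.592 0.263]
nar [0.548 0.401 0.004] 0.3 at z: [0.546 0.399] [0.548 0.4  ]
```

```bash
python3 - <<'E'
from h import *
a,b,w=P(camera_model("scene")),P(camera_model("side")),np.load("P1.npy")
print("boxbase side",[onz(b,u,0).round(3) for u in [(189,318),(101,403)]])
print("box top",tri([(a,(363,178)),(b,(187,248))]), tri([(a,(271,136)),(b,(92,345))]))
print("bin side",[onz(b,u,0).round(3) for u in [(204,402),(190,438),(148,385),(126,436)]],"w1",onz(w,(410,52),0.0),onz(w,(515,5),.0))
E
cat >> h.py <<'E'
def pick(xy,z,yaw,w,F,up):
    move_to((*xy,z+up),rv(yaw)); gripper_to(w); movel((*xy,z),max_speed=.12)
    gripper_to(0,F); sleep(.3); s=read_state(); print("grip",round(s["gripper_width"],4),s["finger_force"],s["ee_pos"].round(4) if hasattr(s["ee_pos"],"round") else s["ee_pos"])
    movel((*xy,z+up),max_speed=.12); s=read_state(); print("up",round(s["gripper_width"],4),np.round(s["force"],1),s["time"])
def place(xy,z,yaw,w,up):
    move_to((*xy,z+up),rv(yaw)); movel((*xy,z+.02),max_speed=.12); movel((*xy,z),max_speed=.03); sleep(.3)
    s=read_state(); print("down",np.round(s["force"],1),np.round(s["ee_pos"],4)); gripper_to(w); sleep(.2)
    movel((*xy,z+up),max_speed=.12); print(read_state()["time"])
E
python3 - <<'E'
from h import *
pick((.409,.214),.054,1.75,.055,40,.12)
cv2.imwrite("pics/g1.png",grab_frame("side")[:,:,::-1])
E
```

```text
boxbase side [array([0.814, 0.113]), array([0.9  , 0.396])]
box top (array([0.80605353, 0.08713615, 0.21885176]), np.float64(6.575839359617606)) (array([0.83329847, 0.42707373, 0.21546488]), np.float64(5.29408525976194))
bin side [array([0.681, 0.353]), array([0.678, 0.441]), array([0.822, 0.332]), array([0.808, 0.461])] w1 [0.6833951  0.35109257] [0.80695627 0.35451142]
grip 0.0249 39.96011674404144 [0.4088 0.214  0.0541]
up 0.0253 [-0.3  0.4 -3.5] 9.3583
```

View pics/g1.png

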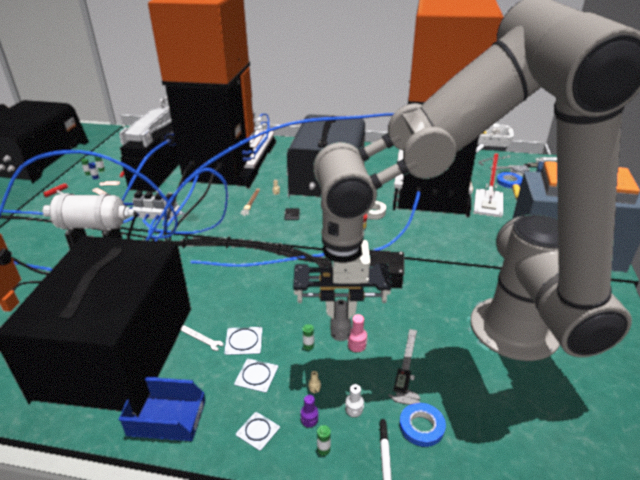

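The horn at (341,322) is held upright, and the measured load of 3.5 N matches its mass. Next I place it in the wide ring.

Run:
```python
from h import *
place((.652,.166),.0585,.8,.06,.12)
pick((.362,.3135),.044,1.57,.055,40,.13)
cv2.imwrite("pics/g2.png",grab_frame("side")[:,:,::-1])
```

```text
down [ 1.1 -0.7 -4.1] [0.652  0.166  0.0585]
14.5917
grip 0.0209 40.03370467631612 [0.3618 0.3135 0.044 ]
up 0.0208 [ 0.3  1.3 -4.1] 19.5917
```

View pics/g2.png

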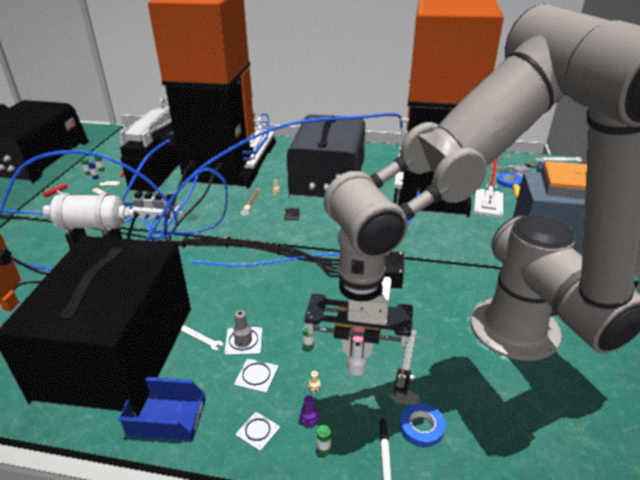

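The large horn stands in the wide ring at (240,332), and the medium horn at (357,355) is held upright. I'll place it and pick the small one.

Run:
```python
from h import *
place((.591,.263),.0485,1.2,.055,.12)
pick((.455,.274),.008,1.57,.05,25,.13)
cv2.imwrite("pics/g3.png",grab_frame("side")[:,:,::-1])
```

```text
down [-0.1  0.  -3.9] [0.5911 0.263  0.0485]
24.7667
grip 0.0225 25.013545041438192 [0.4551 0.274  0.0082]
up 0.0228 [-0.2 -0.1 -1.7] 29.0583
```

View pics/g3.png

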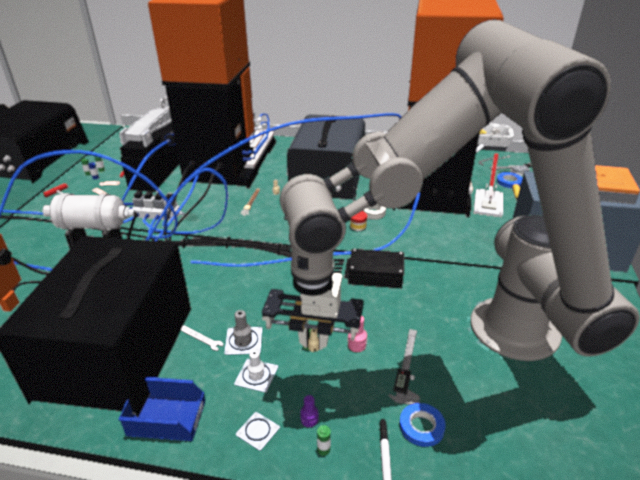

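The medium horn stands in the middle ring at (256,370), and the small one at (314,342) is held upright.

Run:
```python
from h import *
place((.547,.400),.0132,1.57,.045,.13)
move_to((.42,.22,.33),rv(1.2)); sleep(.3)
s=np.vstack([grab_frame("side")[300:470,200:420],]); c=grab_frame("scene")[215:345,160:340]
cv2.imwrite("pics/e1.png",cv2.resize(s,(660,510),interpolation=cv2.INTER_CUBIC)[:,:,::-1])
cv2.imwrite("pics/e2.png",grab_frame("wrist")[:,:,::-1]); print(read_state()["time"])
```

```text
down [-0.3 -0.2 -0.9] [0.547  0.4    0.0133]
33.9917
35.5583
```

View pics/e1.png

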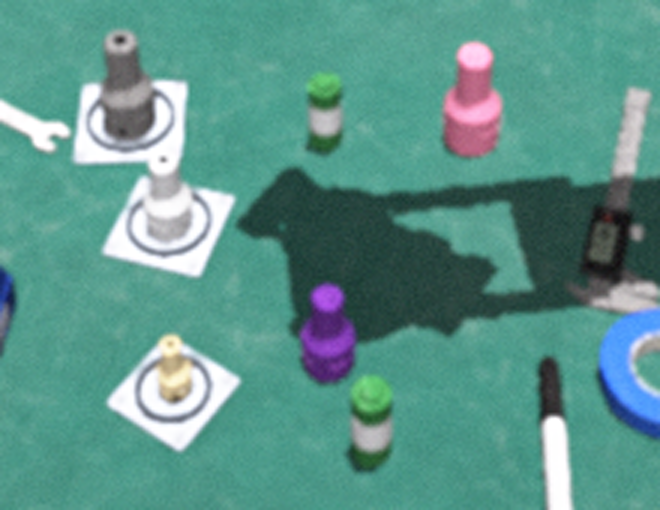

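View pics/e2.png

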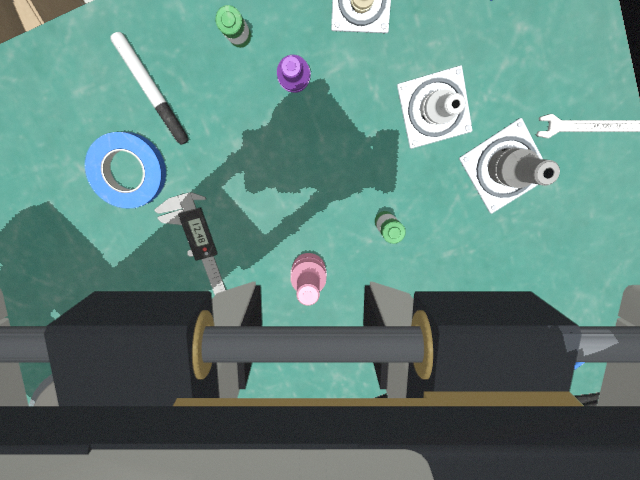

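All three horns stand upright inside their rings: in the crop, large at (125,100), medium at (168,210) and small at (173,375). The cells and look-alikes have not moved, and the arm is clear.

```bash
python3 -c "
from rig import *
print(close_job())"
```

```text
the job is handed in; nothing more can be done
None
```

The job is handed in: all three horns stand upright in the rings of their size, put away largest first and smallest last, with the two cells where they were, in about 36 s of the 88 s allowed.

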